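# Plug in a relay and show its hidden dot to the inspection camera with a mirror

### The job

Take the blue relay with the orange dot out of the white tray and plug it fully home into the socket of the inspection station, with the dot on the side facing away from the station's camera, and let go of it. Then pick the inspection mirror off its rest by the handle, without touching the glass, and hold it close behind the relay, on the dot's side and clear of everything, angled so that the station's camera sees the dot well inside the glass over the relay's top. Finish still holding the mirror steady in the gripper at that angle; do not bump the station, and leave the grey relays and the other things on the bench where they are.

Things in the scene. Friction and masses are not known exactly. Their poses are not given: they have to be found in the camera images.
- station: Fixed inspection station: base plate 130 (x) x 330 (y -50 to +280) x 12 mm, black socket block 64 (x) x 58 (y) mm with its top 40 mm up, grey terminal shelves at x +-40, 28 mm high. Post 18 mm thick, 322 mm high, at x 45, y 250, carries the camera (see lens). Origin: on the bench below the socket's centre, z up; +y points to the post; the camera looks back along -y and down over the socket.
- socket (a point): Centre of the socket hole's mouth, on the socket's top, 40 mm above the bench; axes as the station. Rectangular hole 24 (station x) x 18 (station y) mm, 15 mm deep, mouth chamfered 1.5 mm.
- lens (a point): Front of the camera's lens, at station x 0, y 190, z 260 mm; white ring light 68 mm across round it, grey camera body behind it up to y 275, z 325.
- relay: Blue relay, upright in the tray (floor 5 mm, walls 16 mm high), 70 g. Origin: centre of its plug's underside, z up. Black plug 22 (x) x 16 (y) x 13 mm, tapered foot; housing 36 (x) x 28 (y) mm from 13 to 59 mm up; shoulder sits on the socket's top when home (origin 27 mm above the bench). Orange dot and top stripe at its -y face: plugged right, its axes match the station's.
- dot (a point): Centre of the orange dot, 16 mm across, on the relay's -y face, 39 mm above the relay's origin. With the relay plugged in it is at station x 0, y -15, z 66 mm.
- mirror: Inspection mirror, 90 g, on its rest with the handle level, 55 mm above the bench. Origin: middle of the handle; x along the handle towards the glass, z up as it lies. Red flat-sided handle 130 mm long (x -65 to 65), 14 x 14 mm thick, then a thin steel stem to the tilted head at x 140, which is stiff and does not turn. Centre of mass about 25 mm ahead of the origin.
- glass (a point): Centre of the front of the mirror's glass, at x 140, z 6 mm of the mirror. z axis: the way the glass faces, in the mirror's x-z plane, forward along the handle and 35 degrees up from it. y axis: the mirror's y; x axis: down the glass. Glass 44 (x) x 60 (y) mm, black frame 48 x 64 x 6 mm.
- aim (a point): Point above the plugged relay on the line from dot to lens, 19.5 % of the way, fixed to the station. The camera sees the dot mid-glass when the glass's z axis halves the angle between lens and dot; from 65 to 95 mm off the dot it then points at this point. Good place for the glass: station x 0, y -90, z 80 mm (y -55 to -150, x within 50, z 50 to 120 will do).
- aim_near (a point): The same for a glass nearer than 65 mm to the dot: 15.5 % of the way from the dot to the lens.
- aim_far (a point): The same for a glass 95 mm or more from the dot: 24.8 % of the way from the dot to the lens.
- rest: Black mirror rest, fixed: base 130 x 50 x 10 mm with two forks at x -45 and 45 (10 mm thick along x, 30 mm wide, tops 60 mm above the bench) that carry the handle in slots 17 mm wide; between the forks 80 mm are free. Origin on the bench below its middle, x as the mirror's; the handle's middle lies over it within 4 mm.
- spare_a: Grey relay without a dot, same size as the blue one, 70 mm or more from it (centres) in the same tray; bystander, origin under its plug.
- spare_b: Grey relay in the tray, bystander; same form, origin under its plug.
- driver: Screwdriver with a yellow handle, 190 mm, lying on the bench; bystander, origin under its middle.
- flask: White closed flask with a blue cap, 52 mm across, 120 mm high; bystander, origin under its middle.
- pen: Blue pen, 140 mm, lying on the bench; bystander, origin under its middle.
- tweezers: Steel tweezers, 125 mm, lying on the bench; bystander, origin under their middle.
- gauge: Dial gauge, 58 mm across, 19 mm high, lying on the bench; bystander, origin under its middle.
- mirror_head: The mirror's head: glass and frame, fixed to the mirror; origin and axes as point glass.

How it is judged:
By the outcome, as a careful person would: the job done as asked, in the order asked, and still so for the second after the job is handed in, while the arm keeps its last pose, push and grip.
It also fails if it takes over 54 s, if anything falls off the work surface, if the arm or the gripper's body presses on something with over 40 N, if the wrist force passes 120 N, or if a joint passes its speed limit or range.

### The arm

A 7-joint arm with a two-finger parallel gripper is mounted at the origin on the work surface. World frame = base frame: x ahead of the robot, y to its left, z up, the work surface at z = 0. Lengths are in m, angles in rad, forces in N, time in s.
With the tool pointing down it reaches from about 0.425 to 0.825 m from the base axis. Payload 3.6 kg.
Tool frame: the origin (TCP) lies at the very end of the fingers, on their centre line; the grasp point (between the pads) lies 19 mm behind it; z points along the fingers, y is the line along which they close (so a half turn about z gives the same grasp; the last joint's range is limited). The gripper opens to 85 mm and grips with 20 to 120 N. Pads are 22 mm wide; open, the fingers measure 114 mm over their backs; the gripper's body (76 mm by 85 mm) begins 54 mm behind the grasp point. The pads swing forward as they close: fully open they stand 13 mm farther back than shut.
Start: joints at [1.268, 0.615, -0.013, 1.423, 0.008, 1.103, -0.04], TCP at [0.177, -0.625, 0.231] pointing down, gripper open.
Joint ranges: [-3.12, 3.12], [-0.3, 2.06], [-1.34, 1.32], [0.26, 2.42], [-1.36, 4.5], [0.01, 1.98], [-2.84, 2.84]. Speed limits (rad/s): [2.79, 2.79, 3.14, 3.14, 3.14, 3.14, 3.14].

### API

Orientations are given as a unit quaternion [x, y, z, w].
In Python, from station import r, cams gives the robot as it stands (r), with the cameras (cams).
- The arm moves only by the shell command python3 jog.py [FORCE], which reads ROWS from standard input. ROWS is a JSON object whose key "motion" holds a list of rows, 1 to 20 of them, each of 7 numbers: the finger opening in m, then dx, dy, dz in parts of the range, where 1.0 means 0.5 m, then a rotation vector rx, ry, rz in shares of 180 degrees (1.0 is 180 degrees); each row shifts and turns the commanded pose from where the row before left it, along the tool's axes as they then stand; what a row does not reach is not made up. A row lasts 1/8 s, in which the tool goes at most 0.0625 m and 0.188 rad, less where a joint would pass 70% of its speed; a pose out of reach is approached as far as the arm can. The fingers move at their own pace and stop on an object; FORCE is the grip in N (left out, the last holds). Time passes only in rows, so rows that do not move let the fingers close. It prints the time, the measured TCP pose, the force, the opening and the grip force at its end. Input that does not fit is refused with a message, and nothing moves.
- r.state(): the state, without advancing time (a new reading comes with each control period).
- cams.snapshot(name): name is "side" or "top"; returns a dict with "img" (480x640x3 uint8, blue, green, red), "fov_y" (degrees; the focal length in pixels is half the picture's height over the tangent of half this angle, whatever the lens; pixels are square), "cx", "cy" (the principal point, pixels), "k1" (the pictures are not rectified: a ray, as slopes to the right and down, at radius r is drawn at 1 + k1 r^2 times it, then the intrinsics apply), "camera_from_world" (4x4, takes a point from world to camera coordinates). Camera axes: x right, y up, looking along -z (the intrinsics and any distortion apply to the point x, -y, -z); pixel columns grow to the right and rows downward; lengths in m; the calibration is good to about 2 mm. A picture is of the moment at which its call begins. There is no depth.
- r.sign_off(): hands the job in; it is judged then, once.
The state is a dict: "t": time; "q": joint angles; "qd": joint speeds; "tau": joint torques, N m; "eef_pos": TCP position; "tool_rot": TCP orientation; "wrist_force": force on the tool from outside, world axes, zero at the start; "ft_torque": the same for the moment, N m; "finger_gap": finger opening in m; "grip_force": force on a finger pad.
Only numpy, scipy, OpenCV 4.12 (cv2) and the standard library are available. Lean on these libraries where they do the work, as an engineer would, in place of code of your own. Each camera call takes 0.05 s, during which the arm holds its last target. There are 200 camera calls.

## Working session

There is one attempt and no reset: what is moved stays moved. The work goes in short steps, Python scripts to look and compute and a shell command to move; the robot and the scene stay as the last step left them, time stands still between calls to the robot, and variables do not carry over. Pictures are saved under pics/ and viewed, at most 10 in all, crops included, and the job is handed in when it is done.

```bash
ls; mkdir -p pics
python3 - <<'E'
from station import r, cams
import cv2
for n in("side","top"):
    s=cams.snapshot(n); cv2.imwrite(f"pics/{n}0.png",s["img"]); print(n,s["fov_y"],s["cx"],s["cy"],s["k1"]); print(s["camera_from_world"])
print(r.state())
E
```

```text
jog.py
pics
station.py
side 53.437126940247055 320.36814897817095 238.98451038395234 0.010896219170664675
[[ 0.98135218 -0.19132496  0.01851116 -0.50940697]
 [ 0.11414555  0.65753448  0.7447276  -0.16513896]
 [-0.1546567  -0.72872709  0.66711179 -1.16368753]
 [ 0.          0.          0.          1.        ]]
top 44.428177812475084 310.57993892249374 242.9026712411151 -0.1871442148672706
[[-0.01116135 -0.99965814  0.0236438  -0.01858712]
 [ 0.99867989 -0.00995857  0.0503915  -0.54278394]
 [-0.05013881  0.02417502  0.99844963 -1.62205417]
 [ 0.          0.          0.          1.        ]]
{'t': 0.1, 'q': array([ 1.26850088,  0.61583007, -0.01263214,  1.42476389,  0.00807969,
        1.10341014, -0.04039059]), 'qd': array([ 2.91936728e-03, -4.36078374e-04, -4.30847236e-04, -3.80406071e-03,
       -9.46421137e-05, -2.42674001e-03,  2.37959711e-04]), 'tau': array([ 1.75780231e-03, -4.70385861e+01,  2.60502426e-01, -1.71570736e+01,
        1.01038918e-02,  5.89848234e-03, -6.78558010e-07]), 'eef_pos': array([ 0.17683635, -0.62475382,  0.23024067]), 'tool_rot': array([ 9.90501068e-01,  1.37499961e-01, -1.63996600e-04, -1.16961404e-03]), 'wrist_force': array([-0.35638719,  0.05249931, -0.03967657]), 'ft_torque': array([ 0.02775048, -0.00454558,  0.03033919]), 'grip_force': 0.0, 'finger_gap': 0.08535078203801541}
```

View pics/top0.png

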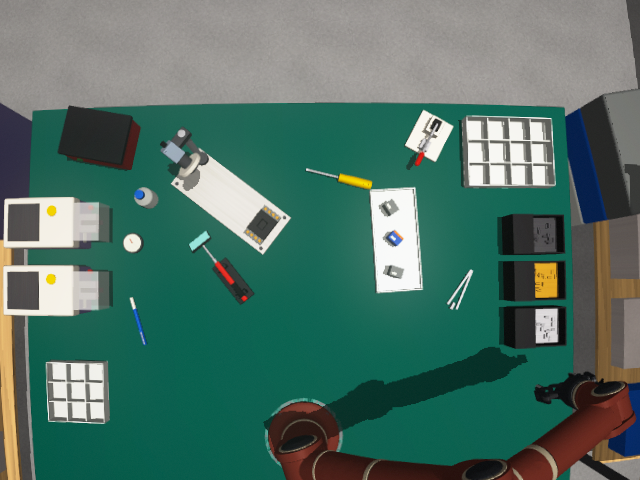

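View pics/side0.png

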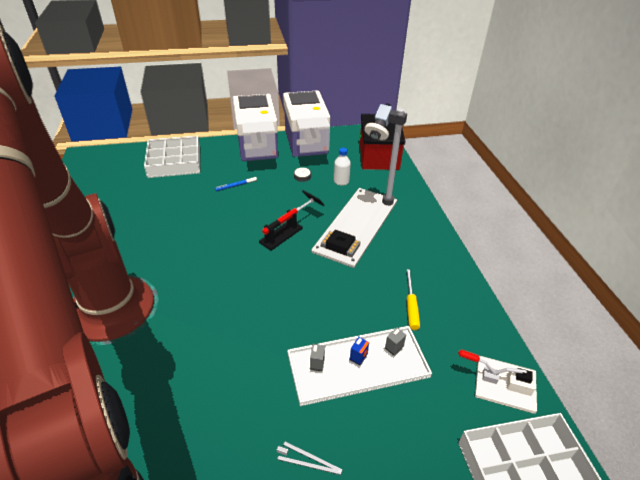

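```bash
cat > h.py <<'E'
import numpy as np, cv2
from scipy.spatial.transform import Rotation as R
def cam(s):
    f=240/np.tan(np.radians(s["fov_y"])/2); K=np.array([[f,0,s["cx"]],[0,f,s["cy"]],[0,0,1.]])
    return K,np.array([s["k1"],0,0,0,0.]),np.array(s["camera_from_world"])
def ray(s,uv):
    K,d,T=cam(s); n=cv2.undistortPoints(np.array([[uv]],float),K,d)[0,0]
    v=T[:3,:3].T@np.array([n[0],-n[1],-1]); o=-T[:3,:3].T@T[:3,3]; return o,v/np.linalg.norm(v)
def atz(s,uv,z):
    o,v=ray(s,uv); return o+v*(z-o[2])/v[2]
def tri(rs):
    A=0;b=0
    for o,v in rs:
        P=np.eye(3)-np.outer(v,v); A=A+P; b=b+P@o
    p=np.linalg.solve(A,b); return p,[float(np.linalg.norm((np.eye(3)-np.outer(v,v))@(p-o))) for o,v in rs]
def proj(s,p):
    K,d,T=cam(s); c=(T[:3,:3]@np.atleast_2d(p).T).T+T[:3,3]; c=c*[1,-1,-1]
    return cv2.projectPoints(c,np.zeros(3),np.zeros(3),K,d)[0][:,0]
E
python3 - <<'E'
import cv2,numpy as np,pickle
from station import r, cams
S={n:cams.snapshot(n) for n in("side","top")}; pickle.dump(S,open("s0.pkl","wb"))
def crop(n,x0,y0,w,h,k):
    c=cv2.resize(S[n]["img"][y0:y0+h,x0:x0+w],None,fx=k,fy=k,interpolation=cv2.INTER_CUBIC)
    for i in range(0,w,10):cv2.line(c,(i*k,0),(i*k,4 if (x0+i)%50 else 12),(255,0,255),1)
    for i in range(0,h,10):cv2.line(c,(0,i*k),(4 if (y0+i)%50 else 12,i*k),(255,0,255),1)
    return c
a=np.zeros((600,800,3),np.uint8)
a[:600,:480]=crop("top",180,185,120,150,4)[:600]
a[:300,480:800]=crop("top",375,220,40,60,8)[:300,:320]
a[300:600,480:800]=crop("side",340,330,40,60,8)[:300,:320]
cv2.imwrite("pics/c1.png",a)
cv2.imwrite("pics/c2.png",crop("side",250,180,160,90,5))
E
```

```text
(no output)
```

View pics/c1.png

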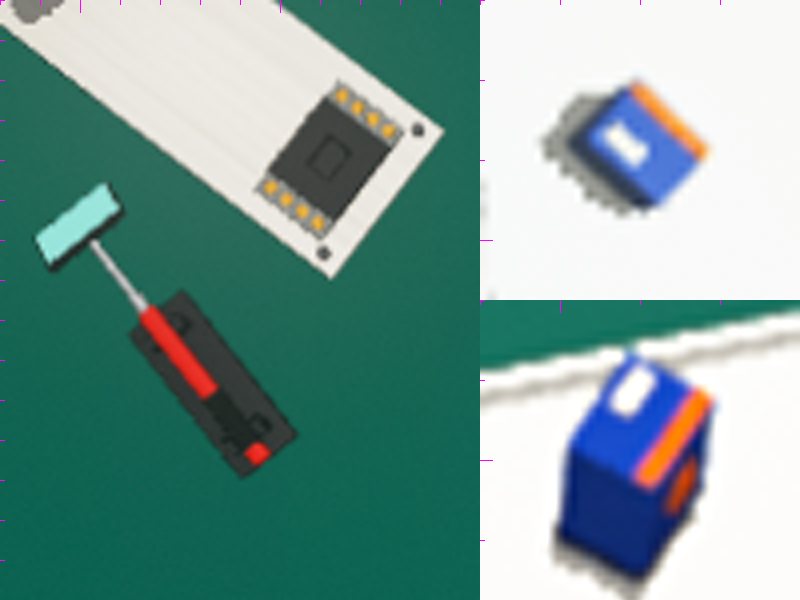

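View pics/c2.png

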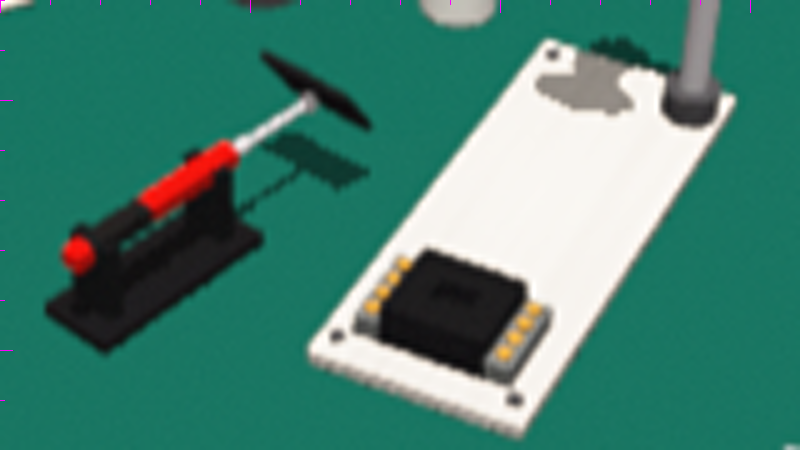

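```bash
cat > m.py <<'E'
import pickle
from h import *
S=pickle.load(open("s0.pkl","rb")); t,s=S["top"],S["side"]
c1=lambda x,y:(180+x/4,185+y/4); cr=lambda x,y:(375+(x-480)/8,220+y/8); cs=lambda x,y:(340+(x-480)/8,330+(y-300)/8); c2=lambda x,y:(250+x/5,180+y/5)
T=lambda a,b:tri([ray(t,a),ray(s,b)])
def pr(n,v): print(n,np.round(v,4))
A=T(c1(443,130),c2(519,435)); B=T(c1(331,278),c2(308,353)); print("plate corners",A,B, np.linalg.norm(A[0]-B[0]))
print("hole",T(c1(330,157),c2(457,294)),atz(t,c1(330,157),.04),atz(s,c2(457,294),.04))
edge=atz(t,c1(0,30),.012); b=atz(t,c1(331,278),.012); pr("ydir",np.degrees(np.arctan2(*(edge-b)[[1,0]])))
a=atz(t,c1(443,130),.012); pr("xdir",np.degrees(np.arctan2(*(a-b)[[1,0]])));pr("w",np.linalg.norm(a-b))
tc=[atz(t,cr(*p),.064) for p in((634,83),(707,152),(655,208),(585,138))]
sc=[atz(s,cs(*p),.064) for p in((712,400),(645,488),(570,438),(633,350))]
sc2=[atz(s,cs(*p),.064) for p in((645,488),(712,400))]
for n,c in(("relay top",tc),("relay side",sc)): pr(n,c); pr("c",np.mean(c,0)); pr("edges",[np.linalg.norm(c[i]-c[i-1]) for i in range(4)])
d=tc[1]-tc[0]+tc[2]-tc[3]; pr("relay edge ang top",np.degrees(np.arctan2(d[1],d[0])))
for i,j in((0,1),(3,2)):
  d=sc[j]-sc[i]; pr("side ang",np.degrees(np.arctan2(d[1],d[0])))
pr("tri",T(cr(645,145),cs(640,419))[0])
f=atz(t,c1(147,309),.062); e=atz(t,c1(258,456),.062); pr("handle top",[f,e,(f+e)/2]); d=f-e; pr("L",[np.linalg.norm(d),np.degrees(np.arctan2(d[1],d[0]))])
print("front",T(c1(147,309),c2(232,150)),"rear",T(c1(258,456),c2(75,248)))
pr("glass c",atz(t,c1(79,225),.061))
pr("stem",atz(t,c1(93,243),.055))
E
python3 m.py
```

```text
plate corners (array([ 6.15947653e-01,  3.02164021e-02, -4.43954877e-04]), [0.0005636938214409692, 0.0005636938214408835]) (array([0.51373948, 0.10931755, 0.00323176]), [0.0018172508729284264, 0.0018172508729283807]) 0.12929428535880183
hole (array([0.59612595, 0.1074258 , 0.03612785]), [0.0020668477232304765, 0.002066847723230647]) [0.59377493 0.10761736 0.04      ] [0.59703554 0.10296898 0.04      ]
ydir 52.7761
xdir -37.5677
w 0.1294
relay top [[ 0.5719 -0.2512  0.064 ]
 [ 0.5482 -0.2759  0.064 ]
 [ 0.5293 -0.2576  0.064 ]
 [ 0.5533 -0.234   0.064 ]]
c [ 0.5507 -0.2547  0.064 ]
edges [0.0253 0.0342 0.0263 0.0337]
relay side [[ 0.5737 -0.2581  0.064 ]
 [ 0.549  -0.2818  0.064 ]
 [ 0.5333 -0.2631  0.064 ]
 [ 0.5569 -0.2384  0.064 ]]
c [ 0.5532 -0.2604  0.064 ]
edges [0.0258 0.0343 0.0244 0.0341]
relay edge ang top -134.7009
side ang -136.131
side ang -133.7784
tri [ 0.5529 -0.2561  0.0579]
handle top [[0.4904 0.2309 0.062 ]
 [0.3907 0.1565 0.062 ]
 [0.4405 0.1937 0.062 ]]
L [ 0.1244 36.732 ]
front (array([0.49171511, 0.23183696, 0.05371334]), [0.0012154370438725748, 0.0012154370438725293]) rear (array([0.39257283, 0.15667508, 0.05758374]), [0.002093700199718068, 0.0020937001997180945])
glass c [0.5477 0.2772 0.061 ]
stem [0.5357 0.2686 0.055 ]
```

```bash
cat >> h.py <<'E'
def down(yaw):  # tool down, tool y at world yaw (deg)
    a=np.radians(yaw); y=np.array([np.cos(a),np.sin(a),0]); z=np.array([0,0,-1.]); return R.from_matrix(np.c_[np.cross(y,z),y,z])
def delta(r,p,Rt):
    st=r.state(); R0=R.from_quat(st["tool_rot"]); dp=np.array(p)-st["eef_pos"]
    print("t",round(st["t"],2),"pos",st["eef_pos"].round(4),"| shift (tool axes now)",R0.inv().apply(dp).round(4),"rotvec",(R0.inv()*Rt).as_rotvec().round(4),"| shift (after turn)",Rt.inv().apply(dp).round(4),"| q",st["q"].round(2))
E
python3 - <<'E'
from station import r, cams
from h import *
delta(r,[.552,-.257,.17],down(45.3))
E
```

```text
t 0.2 pos [ 0.1769 -0.625   0.2306] | shift (tool axes now) [ 0.4611 -0.2518  0.061 ] rotvec [-1.0000e-03 -1.6000e-03 -2.0855e+00] | shift (after turn) [-0.0078  0.5254  0.0606] | q [ 1.27  0.62 -0.01  1.42  0.01  1.1  -0.04]
```

Careful with the scale: shifts go in shares of 0.5 m and turns go in shares of 180 degrees. That gives: -0.174 rad / 3.1416 = -0.0554.

```bash
echo '{"motion": [[0.06,0,0,0,0,0,-0.0554],[0.06,0,0,0,0,0,-0.0554],[0.06,0,0,0,0,0,-0.0554],[0.06,0,0,0,0,0,-0.0554],[0.06,0,0,0,0,0,-0.0554],[0.06,0,0,0,0,0,-0.0554],[0.06,0,0,0,0,0,-0.0554],[0.06,0,0,0,0,0,-0.0554],[0.06,0,0,0,0,0,-0.0554],[0.06,0,0,0,0,0,-0.0554],[0.06,0,0,0,0,0,-0.0554],[0.06,0,0,0,0,0,-0.0554]]}' | python3 jog.py; echo '{"motion": [[0.06,0,0.1,0,0,0,0],[0.06,0,0.1,0,0,0,0],[0.06,0,0.1,0,0,0,0],[0.06,0,0.1,0,0,0,0],[0.06,0,0.1,0,0,0,0],[0.06,0,0.1,0,0,0,0],[0.06,0,0.1,0,0,0,0],[0.06,0,0.1,0,0,0,0],[0.06,0,0.1,0,0,0,0],[0.06,0,0.1,0,0,0,0],[0.06,0,0.04,0.06,0,0,0],[0.06,0,0,0.06,0,0,0]]}' | python3 jog.py
python3 - <<'E'
from station import r, cams
from h import *
delta(r,[.552,-.257,.17],down(45.3))
a=[]
for n in("top","side"):
    s=cams.snapshot(n); p=r.state()["eef_pos"]; u=proj(s,p)[0]; print(n,u); x,y=[int(v) for v in u]
    c=cv2.resize(s["img"][y-45:y+45,x-45:x+45],None,fx=5,fy=5,interpolation=cv2.INTER_CUBIC)[:400,:400] if 0 else cv2.resize(s["img"][y-40:y+40,x-40:x+40],None,fx=5,fy=5,interpolation=cv2.INTER_CUBIC)
    cv2.drawMarker(c,(int((u[0]-x+40.5)*5),int((u[1]-y+40.5)*5)),(255,0,255),1,12); a.append(c)
cv2.imwrite("pics/g1.png",np.hstack(a))
E
```

```text
t: 1.7
eef_pos: [0.1767, -0.6253, 0.2309]
tool_rot: [0.377, 0.926, 0.0, -0.0]
wrist_force: [-0.3, -0.9, -0.7]
finger_gap: 0.06
grip_force: 0.0
t: 3.2
eef_pos: [0.5437, -0.2522, 0.1709]
tool_rot: [0.377, 0.926, 0.001, 0.001]
wrist_force: [-0.1, 0.6, -0.6]
finger_gap: 0.0601
grip_force: 0.0
t 3.2 pos [ 0.5437 -0.2522  0.1709] | shift (tool axes now) [-0.0093  0.0023  0.0009] rotvec [0.0021 0.0008 0.0069] | shift (after turn) [-0.0092  0.0024  0.0009] | q [ 0.73  0.65 -0.55  1.64  0.4   0.96  0.84]
top [401.81148517 240.08407931]
side [356.35382553 312.15462716]
```

View pics/g1.png

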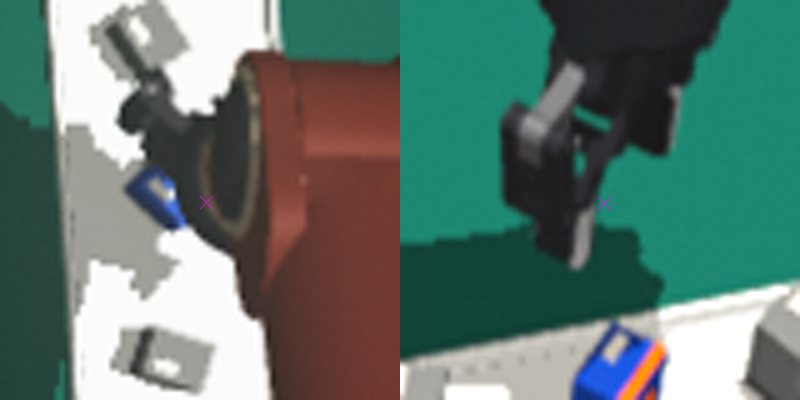

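Converted, 0.045 m / 0.5 = 0.09, 0.03 m / 0.5 = 0.06, 0.007 rad / 3.1416 = 0.0022.

```bash
echo '{"motion": [[0.06,-0.018,0.004,0,0,0,0.0022],[0.06,0,0,0.09,0,0,0],[0.06,0,0,0.08,0,0,0],[0.06,0,0,0.06,0,0,0],[0.06,0,0,0.03,0,0,0],[0.06,0,0,0.02,0,0,0],[0.06,0,0,0,0,0,0],[0.06,0,0,0,0,0,0]]}' | python3 jog.py
python3 - <<'E'
from station import r, cams
from h import *
delta(r,[.552,-.257,.03],down(45.3))
s=cams.snapshot("side");x,y=360,345
cv2.imwrite("pics/g2.png",cv2.resize(s["img"][y-35:y+35,x-50:x+50],None,fx=7,fy=7,interpolation=cv2.INTER_CUBIC))
E
```

```text
t: 4.3
eef_pos: [0.5507, -0.26, 0.0325]
tool_rot: [0.382, 0.924, 0.0, 0.001]
wrist_force: [-0.0, -0.4, 0.7]
finger_gap: 0.0598
grip_force: 0.0
t 4.3 pos [ 0.5507 -0.26    0.0325] | shift (tool axes now) [0.0012 0.0031 0.0025] rotvec [ 0.001   0.0022 -0.0046] | shift (after turn) [0.0012 0.0031 0.0025] | q [ 0.67  0.84 -0.45  1.72  0.52  0.7   0.73]
```

View pics/g2.png

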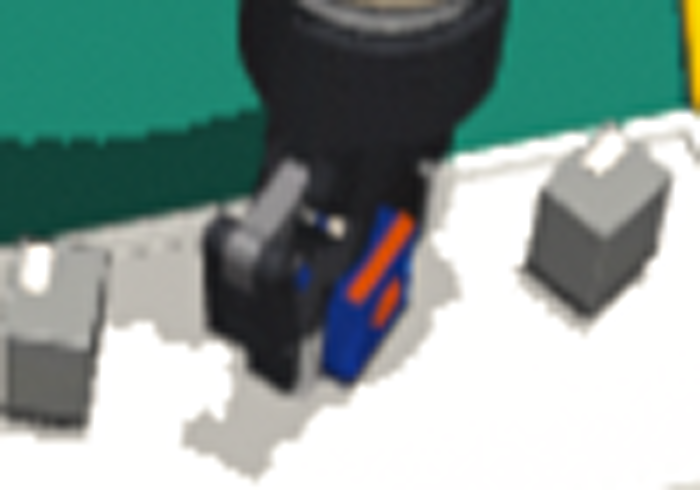

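Converted, 0.003 m / 0.5 = 0.006, 0.0025 m / 0.5 = 0.005, -0.004 rad / 3.1416 = -0.0013.

```bash
echo '{"motion": [[0.06,0.002,0.006,0.005,0,0,-0.0013],[0.02,0,0,0,0,0,0],[0.02,0,0,0,0,0,0],[0.02,0,0,0,0,0,0],[0.02,0,0,0,0,0,0],[0.02,0,0,0,0,0,0],[0.02,0,0,0,0,0,0]]}' | python3 jog.py 40; echo '{"motion": [[0.02,0,0,-0.04,0,0,0],[0.02,0,0,-0.08,0,0,0],[0.02,0,0,-0.1,0,0,0],[0.02,0,0,-0.02,0,0,0]]}' | python3 jog.py
python3 - <<'E'
from station import r, cams
from h import *
delta(r,[.552+.0434,-.257+.363,.15],down(45.3-82.8))
E
```

```text
t: 5.22
eef_pos: [0.5514, -0.2566, 0.029]
tool_rot: [0.38, 0.925, 0.0, 0.0]
wrist_force: [-0.1, 1.4, 2.6]
finger_gap: 0.0354
grip_force: 42.6
t: 5.72
eef_pos: [0.5534, -0.258, 0.1536]
tool_rot: [0.381, 0.925, -0.0, 0.004]
wrist_force: [0.2, 1.0, -1.9]
finger_gap: 0.0354
grip_force: 42.3
t 5.72 pos [ 0.5534 -0.258   0.1536] | shift (tool axes now) [0.2265 0.288  0.0027] rotvec [0.0081 0.0043 1.4439] | shift (after turn) [ 0.3143 -0.1882  0.0036] | q [ 0.72  0.68 -0.54  1.63  0.42  0.93  0.82]
```

Converted, 0.045 m / 0.5 = 0.09, -0.027 m / 0.5 = -0.054, 0.16 rad / 3.1416 = 0.0509.

```bash
echo '{"motion": [[0.02,0,0,0,0,0,0.0509],[0.02,0,0,0,0,0,0.0509],[0.02,0,0,0,0,0,0.0509],[0.02,0,0,0,0,0,0.0509],[0.02,0,0,0,0,0,0.0509],[0.02,0,0,0,0,0,0.0509],[0.02,0,0,0,0,0,0.0509],[0.02,0,0,0,0,0,0.0509],[0.02,0,0,0,0,0,0.0509],[0.02,0.06,-0.036,0,0,0,0],[0.02,0.09,-0.054,0,0,0,0],[0.02,0.09,-0.054,0,0,0,0],[0.02,0.09,-0.054,0,0,0,0],[0.02,0.09,-0.054,0,0,0,0],[0.02,0.09,-0.054,0,0,0,0],[0.02,0.08,-0.036,0,0,0,0],[0.02,0.038,0,0,0,0,0],[0.02,0,0,0,0,0,0],[0.02,0,0,0,0,0,0]]}' | python3 jog.py
python3 - <<'E'
from station import r, cams
from h import *
delta(r,[.552+.0434,-.257+.363,.1],down(45.3-82.8))
E
```

```text
t: 8.1
eef_pos: [0.6043, 0.0943, 0.1484]
tool_rot: [0.896, 0.443, -0.001, 0.0]
wrist_force: [0.4, -0.5, -0.0]
finger_gap: 0.0357
grip_force: 42.3
t 8.1 pos [0.6043 0.0943 0.1484] | shift (tool axes now) [ 0.004  -0.0141  0.0484] rotvec [-0.0002  0.0026  0.0024] | shift (after turn) [ 0.0039 -0.0142  0.0484] | q [-0.12  0.64 -0.12  1.64  0.09  0.87 -0.93]
```

Converted, 0.03 m / 0.5 = 0.06, 0.02 m / 0.5 = 0.04, 0.003 rad / 3.1416 = 0.001.

```bash
echo '{"motion": [[0.02,0.008,-0.028,0.04,0,0.001,0.0006],[0.02,0,0,0.06,0,0,0],[0.02,0,0,0.026,0,0,0],[0.02,0,0,0,0,0,0],[0.02,0,0,0,0,0,0],[0.02,0,0,0,0,0,0]]}' | python3 jog.py
python3 - <<'E'
from station import r, cams
from h import *
delta(r,[.552+.0434,-.257+.363,.052],down(45.3-82.8))
a=[]
for n,(x,y) in(("side",(345,232)),("top",(262,224))):
    s=cams.snapshot(n)
    print(n,x,y); a.append(cv2.resize(s["img"][y-40:y+40,x-25-12:x+25+3] if n=="side" else s["img"][y-40:y+40,x-20:x+20],None,fx=7,fy=7,interpolation=cv2.INTER_CUBIC))
cv2.imwrite("pics/g3.png",np.hstack(a))
E
```

```text
t: 8.85
eef_pos: [0.5972, 0.1082, 0.087]
tool_rot: [0.896, 0.443, 0.002, -0.0]
wrist_force: [0.8, -0.5, -0.7]
finger_gap: 0.0354
grip_force: 42.3
t 8.85 pos [0.5972 0.1082 0.087 ] | shift (tool axes now) [-0.003  -0.0001  0.035 ] rotvec [ 0.0015 -0.0047  0.0022] | shift (after turn) [-0.0028 -0.0001  0.035 ] | q [-0.15  0.71 -0.11  1.71  0.1   0.72 -0.96]
side 345 232
top 262 224
```

View pics/g3.png

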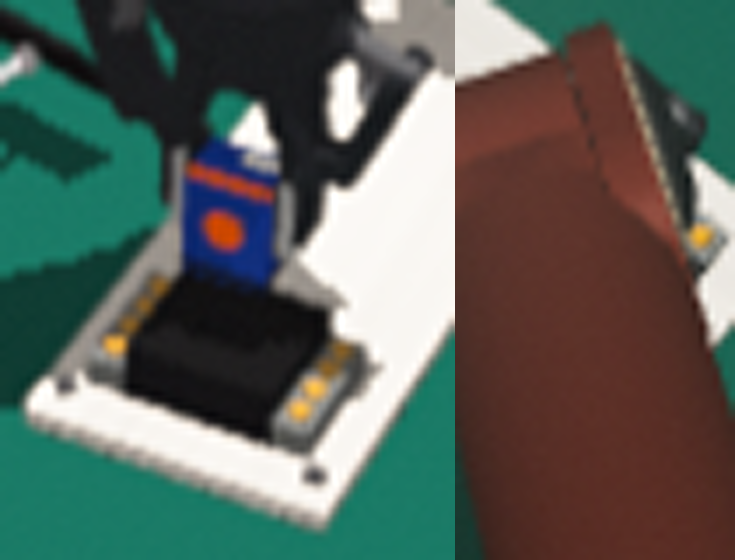

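Run:
```python
from station import r, cams
from h import *
import pickle
s=cams.snapshot("side"); s0=pickle.load(open("s0.pkl","rb"))["side"]; t0=pickle.load(open("s0.pkl","rb"))["top"]
im=s["img"].astype(int); m=((im[...,2]>150)&(im[...,1]<130)&(im[...,0]<90)).astype(np.uint8)
n,l,st,c=cv2.connectedComponentsWithStats(m[205:240,325:360]); print(st[1:],c[1:]+[325,205])
g=s0["img"][225:252,325:360].sum(2); print(g[6:21,6:28])
x=np.array([np.cos(np.radians(-37.5)),np.sin(np.radians(-37.5))]); y=np.array([-x[1],x[0]])
c2=lambda a,b:(250+a/5,180+b/5); c1=lambda x,y:(180+x/4,185+y/4)
H=atz(s0,c2(457,294),.04)[:2]; A=atz(s0,c2(519,429),.012)[:2]; B=atz(s0,c2(308,349),.012)[:2]
print("H",H,"plate",(A+B)/2+.05*y, "w",np.linalg.norm(A-B),np.degrees(np.arctan2(*(A-B)[::-1])))
A=atz(t0,c1(443,130),.012)[:2]; B=atz(t0,c1(331,278),.012)[:2]; print("top plate",(A+B)/2+.05*y)
for i in range(1,n):
    if st[i,4]>20:
        d=atz(s,c[i]+[325,205],.102)[:2]; e=d-(H-.015*y); print("dot",d,"off station x,y",e@x,e@y,"at stripe z",)
```

```text
[[11 11  1  1  1]
 [13 12  2  1  2]
 [16 13  5  2  6]
 [13 18  4  4 15]] [[336.  216. ]
 [338.5 217. ]
 [343.  218.5]
 [339.4 224.6]]
[[632 631 358 122  68  72  89 142 194 297 503 625 653 722 745 739 741 741
  737 734 734 736]
 [494 367 133  73  80  84  80  79  74  96 161 239 304 508 627 655 725 748
  742 738 738 738]
 [361 176  84  82  88  85  88  85  83  81  82  82  95 156 240 309 513 633
  654 719 745 743]
 [148  89  82  86  88  89  88  92  88  86  86  82  80  77  81  96 159 244
  302 508 655 715]
 [ 90  80  89  91  91  90  87  81  88  91  91  88  88  83  84  82  78  82
   95 165 306 471]
 [ 84  86  90  92  86  88  82  66  70  75  79  89  92  89  87  90  89  84
   84  71  94 137]
 [ 83  90  89  86  84  80  58  52  60  53  60  72  79  79  86  88  91  88
   87  83  85  74]
 [ 86  89  88  87  83  66  46  55  51  53  48  60  59  63  67  83  90  89
   89  86  86  88]
 [ 89  90  90  91  83  68  66  70  69  65  57  58  55  58  71  81  93  87
   89  90  88  84]
 [ 85  89  92  88  86  84  81  86  85  71  73  69  62  62  84  89  88  87
   87  91  86  72]
 [ 86  93  90  87  84  89  87  89  91  84  85  84  78  78  86  88  84  88
   92  85  76  54]
 [ 81  90  87  91  87  87  88  90  86  89  89  89  86  89  91  92  91  90
   89  85  59  82]
 [ 68  77  79  86  88  92  91  89  88  90  90  89  90  84  89  91  86  87
   83  70  65 193]
 [ 54  60  61  70  78  86  83  88  86  92  89  87  89  86  84  89  91  84
   78  60 152 359]
 [ 55  54  57  59  61  68  69  75  86  90  89  87  91  93  92  89  89  85
   65 103 290 448]]
H [0.59703554 0.10296898] plate [0.59453684 0.10251377] w 0.1278596669677464 -38.97488351691904
top plate [0.59338672 0.10933468]
```

Run:
```python
from station import r, cams
from h import *
import pickle
s=pickle.load(open("s0.pkl","rb"))["side"]
x=np.array([np.cos(np.radians(-37.5)),np.sin(np.radians(-37.5))]); y=np.array([-x[1],x[0]])
H=atz(s,(340.9,238.45),.04)[:2]
for z in(.100,.102,.104):
    d=atz(s,(339.4,224.5),z)[:2]; e=d-(H-.015*y); print(z,H,"off",e@x,e@y)
```

```text
0.1 [0.59600622 0.10460557] off -0.001028011051979797 0.0009544317680220704
0.102 [0.59600622 0.10460557] off -0.00011272544197942157 -0.0012452779878707177
0.104 [0.59600622 0.10460557] off 0.000802560168020866 -0.0034449877437635733
```

Converted, 0.01 m / 0.5 = 0.02, -0.001 m / 0.5 = -0.002, -0.003 rad / 3.1416 = -0.001.

```bash
echo '{"motion": [[0.02,-0.002,0,0.02,0,-0.001,0.0006],[0.02,0,0,0.016,0,0,0],[0.02,0,0,0,0,0,0],[0.02,0,0,0,0,0,0],[0.02,0,0,0,0,0,0]]}' | python3 jog.py
python3 - <<'E'
from station import r, cams
from h import *
delta(r,[.5954,.106,.052],down(-37.5))
s=cams.snapshot("side"); p=r.state()["eef_pos"]; x0,y0=320,205
c=cv2.resize(s["img"][y0:y0+56,x0:x0+50],None,fx=10,fy=10,interpolation=cv2.INTER_CUBIC)
# predicted outlines: relay (offset 0 from TCP, 24 mm below) and block top, socket H
a=np.radians(-37.5); X=np.array([np.cos(a),np.sin(a),0]); Y=np.array([-X[1],X[0],0]); Z=np.array([0,0,1.])
H=np.array([.596,.1046,0])
def poly(pts,col):
    u=(proj(s,np.array(pts))-[x0,y0]+.5)*10-.5; cv2.polylines(c,[u.round().astype(int)],True,col,1)
poly([H+X*i*.032+Y*j*.029+Z*.04 for i,j in((-1,-1),(1,-1),(1,1),(-1,1))],(0,255,0))
o=p-Z*.024; print(o)
poly([o+X*i*.018-Y*.014+Z*j for i,j in((-1,.013),(1,.013),(1,.059),(-1,.059))],(255,0,255))
poly([o+X*i*.018+Y*j*.014+Z*.059 for i,j in((-1,-1),(1,-1),(1,1),(-1,1))],(255,0,255))
cv2.imwrite("pics/g4.png",c)
E
```

```text
t: 9.62
eef_pos: [0.596, 0.1075, 0.0681]
tool_rot: [0.897, 0.443, 0.0, 0.0]
wrist_force: [0.3, 0.0, -0.5]
finger_gap: 0.0356
grip_force: 42.3
t 9.62 pos [0.596  0.1075 0.0681] | shift (tool axes now) [-0.0016  0.0004  0.0161] rotvec [ 0.0003 -0.0005  0.0005] | shift (after turn) [-0.0016  0.0005  0.0161] | q [-0.15  0.74 -0.1   1.72  0.11  0.69 -0.97]
[0.59599089 0.10755507 0.04409097]
```

View pics/g4.png

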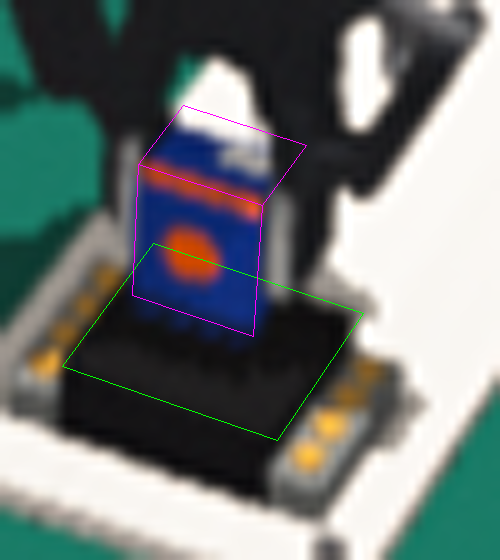

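Careful with the scale: shifts go in shares of 0.5 m and turns go in shares of 180 degrees. That gives: 0.002 m / 0.5 = 0.004.

```bash
echo '{"motion": [[0.02,0,0,0.004,0,0,0],[0.02,0,0,0,0,0,0]]}' | python3 jog.py | tail -5; echo '{"motion": [[0.02,0,0,0.004,0,0,0],[0.02,0,0,0,0,0,0]]}' | python3 jog.py| tail -5;echo '{"motion": [[0.02,0,0,0.004,0,0,0],[0.02,0,0,0,0,0,0]]}' | python3 jog.py
```

```text
eef_pos: [0.5956, 0.1075, 0.0657]
tool_rot: [0.897, 0.443, -0.0, -0.0]
wrist_force: [0.4, -0.2, -0.6]
finger_gap: 0.0353
grip_force: 42.3
eef_pos: [0.5958, 0.1076, 0.0637]
tool_rot: [0.897, 0.443, 0.0, -0.0]
wrist_force: [0.2, 0.2, -0.7]
finger_gap: 0.0354
grip_force: 42.3
t: 10.42
eef_pos: [0.5959, 0.1075, 0.062]
tool_rot: [0.897, 0.443, 0.0, 0.0]
wrist_force: [0.7, 0.0, 0.2]
finger_gap: 0.0353
grip_force: 42.5
```

Converted, 0.0015 m / 0.5 = 0.003.

```bash
echo '{"motion": [[0.02,0,0,0.003,0,0,0],[0.02,0,0,0,0,0,0]]}' | python3 jog.py | tail -5; echo '{"motion": [[0.02,0,0,0.003,0,0,0],[0.02,0,0,0,0,0,0]]}' | python3 jog.py
```

```text
eef_pos: [0.596, 0.1076, 0.0617]
tool_rot: [0.897, 0.443, 0.0, 0.0]
wrist_force: [-2.0, 0.0, 6.8]
finger_gap: 0.0352
grip_force: 43.2
t: 10.92
eef_pos: [0.5961, 0.1076, 0.0614]
tool_rot: [0.897, 0.442, 0.001, 0.0]
wrist_force: [-3.8, -1.1, 14.1]
finger_gap: 0.0353
grip_force: 43.9
```

Converted, -0.003 m / 0.5 = -0.006, -0.0015 m / 0.5 = -0.003.

```bash
echo '{"motion": [[0.02,0,0,-0.006,0,0,0],[0.02,-0.003,-0.0006,0,0,0,0],[0.02,0,0,0.003,0,0,0],[0.02,0,0,0,0,0,0]]}' | python3 jog.py | tail -5; echo '{"motion": [[0.02,0,0,0.003,0,0,0],[0.02,0,0,0,0,0,0]]}' | python3 jog.py|tail -5; echo '{"motion": [[0.02,0,0,0.003,0,0,0],[0.02,0,0,0,0,0,0]]}' | python3 jog.py
```

```text
eef_pos: [0.5958, 0.1074, 0.0617]
tool_rot: [0.897, 0.443, 0.002, -0.0]
wrist_force: [0.3, 1.4, 7.3]
finger_gap: 0.0355
grip_force: 43.3
eef_pos: [0.5959, 0.1075, 0.0615]
tool_rot: [0.897, 0.443, 0.002, 0.0]
wrist_force: [-1.6, 1.3, 15.1]
finger_gap: 0.0358
grip_force: 44.0
t: 11.92
eef_pos: [0.596, 0.1075, 0.0613]
tool_rot: [0.897, 0.443, 0.002, 0.0]
wrist_force: [-3.3, 0.0, 22.3]
finger_gap: 0.0357
grip_force: 44.7
```

```bash
cat > ft.py <<'E'
from station import r, cams
from h import *
s=r.state(); a=np.radians(-37.5); X=np.array([np.cos(a),np.sin(a),0]); Y=np.array([-X[1],X[0],0])
f,m=s["wrist_force"],s["ft_torque"]; print("F st",(f@X).round(2),(f@Y).round(2),f[2].round(2),"M st",(m@X).round(3),(m@Y).round(3),m[2].round(3))
R0=R.from_quat(s["tool_rot"]).as_matrix(); e=s["eef_pos"]-[.5954,.106,0]; print("tcp rel nominal station",(e@X).round(4),(e@Y).round(4),s["eef_pos"][2].round(4),"tilt z st",(R0[:,2]@X).round(4),(R0[:,2]@Y).round(4),"y-axis yaw",np.degrees(np.arctan2(R0[1,1],R0[0,1])).round(2), "t",s["t"])
E
python3 ft.py; echo '{"motion": [[0.02,0,0,-0.021,0,0,0],[0.02,0,0,0,0,0,0],[0.02,0,0,0,0,0,0]]}' | python3 jog.py|tail -5; python3 ft.py
```

```text
F st -2.63 -2.01 22.27 M st -0.677 0.822 -0.012
tcp rel nominal station -0.0005 0.0016 0.0613 tilt z st 0.002 0.0033 y-axis yaw -37.46 t 11.925
eef_pos: [0.5937, 0.1057, 0.0668]
tool_rot: [0.897, 0.442, -0.001, -0.0]
wrist_force: [0.1, 0.2, -2.0]
finger_gap: 0.0353
grip_force: 42.3
F st -0.01 0.18 -2.05 M st 0.007 0.004 -0.001
tcp rel nominal station -0.0012 -0.0012 0.0668 tilt z st -0.0013 -0.0023 y-axis yaw -37.5 t 12.3
```

```bash
cat > dot.py <<'E'
from station import r, cams
from h import *
s=cams.snapshot("side"); p=r.state()["eef_pos"]
a=np.radians(-37.5); X=np.array([np.cos(a),np.sin(a)]); Y=np.array([-X[1],X[0]])
im=s["img"][205:245,325:355].astype(float); w=np.clip(im[...,2]-im[...,0],0,200)+np.clip(np.minimum(im[...,2]-60,0),-200,0); w=np.clip(im[...,2]-45,0,None)*(im[...,2]>im[...,1]+15)
n,l,st,c=cv2.connectedComponentsWithStats((w>20).astype(np.uint8))
yy,xx=np.mgrid[205:245,325:355]
H=atz(s,(340.9,238.6),.04)[:2]
for i in range(1,n):
    if st[i,4]<8: continue
    k=l==i; u=(xx[k]*w[k]).sum()/w[k].sum(); v=(yy[k]*w[k]).sum()/w[k].sum(); print("blob",st[i],u.round(2),v.round(2))
    for off in(.022,.024):
        e=atz(s,(u,v),p[2]-off+.039)[:2]-(H-.015*Y); print("  off",off,"dot x,y rel plugged",(e@X).round(4),(e@Y).round(4))
E
python3 dot.py; python3 ft.py
```

```text
blob [ 8 17 13  6 37] 339.32 224.35
  off 0.022 dot x,y rel plugged -0.0092 0.0198
  off 0.024 dot x,y rel plugged -0.0101 0.022
blob [10 23  7  7 31] 338.08 230.89
  off 0.022 dot x,y rel plugged -0.0008 -0.0061
  off 0.024 dot x,y rel plugged -0.0017 -0.004
blob [ 0 26  7 12 27] 327.68 235.82
  off 0.022 dot x,y rel plugged -0.0166 -0.0366
  off 0.024 dot x,y rel plugged -0.0176 -0.0346
F st 0.45 -0.01 -0.71 M st 0.029 0.03 -0.012
tcp rel nominal station -0.0012 -0.0011 0.0667 tilt z st -0.0014 -0.0022 y-axis yaw -37.49 t 12.35
```

Converted, 0.0025 m / 0.5 = 0.005, 0.0023 m / 0.5 = 0.0046.

```bash
echo '{"motion": [[0.02,0.005,0.002,0,0,0,0],[0.02,0.0046,0,0,0,0,0],[0.02,0,0,0,0,0,0]]}' | python3 jog.py >/dev/null; python3 ft.py;  echo '{"motion": [[0.02,0,0,0.006,0,0,0],[0.02,0,0,0.003,0,0,0],[0.02,0,0,0,0,0,0]]}' | python3 jog.py|tail -5; python3 ft.py; echo '{"motion": [[0.02,0,0,0.003,0,0,0],[0.02,0,0,0,0,0,0]]}' | python3 jog.py|tail -5; python3 ft.py
```

```text
F st -0.46 0.93 -0.81 M st 0.028 -0.0 0.012
tcp rel nominal station -0.0001 0.0051 0.0677 tilt z st -0.0002 0.0002 y-axis yaw -37.44 t 12.725
eef_pos: [0.5982, 0.1096, 0.0631]
tool_rot: [0.897, 0.442, -0.0, -0.0]
wrist_force: [0.5, 0.7, -0.1]
finger_gap: 0.0353
grip_force: 42.3
F st -0.05 0.83 -0.1 M st -0.006 -0.013 0.035
tcp rel nominal station 0.0 0.0045 0.0631 tilt z st -0.0003 -0.0003 y-axis yaw -37.47 t 13.1
eef_pos: [0.5984, 0.1096, 0.0618]
tool_rot: [0.897, 0.442, 0.0, 0.0]
wrist_force: [0.1, 0.3, -0.9]
finger_gap: 0.0355
grip_force: 42.4
F st -0.08 0.32 -0.94 M st 0.021 -0.015 0.007
tcp rel nominal station 0.0002 0.0047 0.0618 tilt z st 0.0 -0.0 y-axis yaw -37.47 t 13.35
```

Converted, 0.0015 m / 0.5 = 0.003.

```bash
echo '{"motion": [[0.02,0,0,0.003,0,0,0],[0.02,0,0,0,0,0,0]]}' | python3 jog.py >/dev/null; python3 ft.py;  echo '{"motion": [[0.02,0,0,0.003,0,0,0],[0.02,0,0,0,0,0,0]]}' | python3 jog.py>/dev/null; python3 ft.py; echo '{"motion": [[0.02,0,0,0.003,0,0,0],[0.02,0,0,0,0,0,0]]}' | python3 jog.py>/dev/null; python3 ft.py
```

```text
F st -0.98 -1.46 5.41 M st -0.326 0.227 -0.004
tcp rel nominal station 0.0002 0.0048 0.0614 tilt z st 0.0004 0.0002 y-axis yaw -37.47 t 13.6
F st -2.31 -3.09 10.39 M st -0.628 0.479 -0.083
tcp rel nominal station 0.0003 0.0048 0.061 tilt z st 0.0008 0.0004 y-axis yaw -37.48 t 13.85
F st -2.02 0.25 -0.01 M st -0.039 0.188 0.006
tcp rel nominal station -0.0004 0.0046 0.0573 tilt z st -0.0007 -0.0002 y-axis yaw -37.46 t 14.1
```

Converted, 0.003 m / 0.5 = 0.006, 0.002 m / 0.5 = 0.004.

```bash
echo '{"motion": [[0.02,0,0,0.006,0,0,0],[0.02,0,0,0.004,0,0,0],[0.02,0,0,0,0,0,0]]}' | python3 jog.py >/dev/null; python3 ft.py;  echo '{"motion": [[0.02,0,0,0.004,0,0,0],[0.02,0,0,0,0,0,0]]}' | python3 jog.py>/dev/null; python3 ft.py; echo '{"motion": [[0.02,0,0,0.004,0,0,0],[0.02,0,0,0,0,0,0]]}' | python3 jog.py>/dev/null; python3 ft.py
```

```text
F st -2.12 -0.7 2.36 M st -0.181 0.513 0.058
tcp rel nominal station -0.0004 0.0046 0.0522 tilt z st -0.001 -0.0005 y-axis yaw -37.46 t 14.475
F st -3.98 -3.58 12.79 M st -0.751 1.113 -0.026
tcp rel nominal station -0.0003 0.0046 0.0521 tilt z st -0.0006 -0.0003 y-axis yaw -37.47 t 14.725
F st -5.07 -5.3 21.68 M st -1.209 1.529 -0.06
tcp rel nominal station -0.0002 0.0047 0.0518 tilt z st -0.0001 -0.0 y-axis yaw -37.5 t 14.975
```

Converted, 0.001 m / 0.5 = 0.002, -0.0007 m / 0.5 = -0.0014.

```bash
echo '{"motion": [[0.02,-0.0014,-0.0014,0.002,0,0,0],[0.02,0,0,0.002,0,0,0],[0.02,0,0,0,0,0,0]]}' | python3 jog.py 60 >/dev/null; python3 ft.py; echo '{"motion": [[0.02,-0.001,-0.001,0.004,0,0,0],[0.02,0,0,0.002,0,0,0],[0.02,0,0,0,0,0,0]]}' | python3 jog.py >/dev/null; python3 ft.py; python3 dot.py
python3 - <<'E'
from station import r, cams
from h import *
s=cams.snapshot("side"); a=np.radians(-37.5); X=np.array([np.cos(a),np.sin(a),0]); Y=np.array([-X[1],X[0],0])
H=atz(s,(340.9,238.6),.04)
for z in(.066,.067,.068,.069):print(z,proj(s,H-.015*Y+[0,0,z-.04])[0])
E
```

```text
F st -5.75 -7.03 30.07 M st -1.484 1.854 -0.017
tcp rel nominal station -0.0002 0.0047 0.0518 tilt z st 0.0016 0.0018 y-axis yaw -37.51 t 15.35
F st -7.77 -10.02 42.86 M st -2.163 2.313 -0.0
tcp rel nominal station 0.0 0.0047 0.0516 tilt z st 0.0035 0.0032 y-axis yaw -37.53 t 15.725
blob [ 9 20 13  6 36] 339.72 227.34
  off 0.022 dot x,y rel plugged -0.0099 0.0256
  off 0.024 dot x,y rel plugged -0.0108 0.0278
blob [ 0 26  7 12 30] 327.4 236.34
  off 0.022 dot x,y rel plugged -0.0235 -0.0232
  off 0.024 dot x,y rel plugged -0.0244 -0.0211
blob [11 26  7  7 30] 339.12 233.95
  off 0.022 dot x,y rel plugged 0.0001 0.0
  off 0.024 dot x,y rel plugged -0.0007 0.0021
0.066 [339.02561394 234.67440322]
0.067 [339.04227717 234.39404977]
0.068 [339.05895796 234.1134031 ]
0.069 [339.07565636 233.83246273]
```

Converted, -0.004 m / 0.5 = -0.008, -0.003 m / 0.5 = -0.006.

```bash
echo '{"motion": [[0.02,0.002,0.002,-0.008,0,0,0],[0.02,0,0,-0.006,0,0,0],[0.02,0,0,0,0,0,0]]}' | python3 jog.py >/dev/null; python3 ft.py; echo '{"motion": [[0.055,0,0,-0.002,0,0,0],[0.055,0,0,0,0,0,0],[0.055,0,0,0,0,0,0],[0.055,0,0,0,0,0,0]]}' | python3 jog.py; python3 ft.py; python3 dot.py | grep -A2 "blob.*339"
```

```text
F st -2.46 -3.07 11.49 M st -0.633 0.875 0.0
tcp rel nominal station 0.0 0.0046 0.0518 tilt z st 0.0004 0.0004 y-axis yaw -37.48 t 16.2
t: 16.7
eef_pos: [0.5981, 0.1096, 0.051]
tool_rot: [0.897, 0.443, -0.0, -0.0]
wrist_force: [0.6, -0.6, -0.0]
finger_gap: 0.055
grip_force: 0.0
F st 0.86 -0.12 -0.02 M st 0.005 -0.012 -0.051
tcp rel nominal station -0.0 0.0045 0.051 tilt z st -0.0001 -0.0001 y-axis yaw -37.47 t 16.7
blob [ 9 20 13  6 37] 339.92 227.48
  off 0.022 dot x,y rel plugged -0.0094 0.0258
  off 0.024 dot x,y rel plugged -0.0103 0.028
--
blob [11 26  7  7 30] 339.15 234.05
  off 0.022 dot x,y rel plugged 0.0001 0.0003
  off 0.024 dot x,y rel plugged -0.0007 0.0024
```

Converted, -0.03 m / 0.5 = -0.06, -0.02 m / 0.5 = -0.04.

```bash
echo '{"motion": [[0.055,0,0,-0.04,0,0,0],[0.055,0,0,-0.06,0,0,0],[0,-0.009,0,-0.01,0,0,0],[0,0,0,0,0,0,0],[0,0,0,0,0,0,0],[0,0,0,0,0,0,0],[0,0,0,0,0,0,0]]}' | python3 jog.py; python3 ft.py
```

```text
t: 17.62
eef_pos: [0.595, 0.1061, 0.1057]
tool_rot: [0.897, 0.443, -0.0, -0.0]
wrist_force: [0.5, -0.4, 0.6]
finger_gap: 0.0004
grip_force: 0.0
F st 0.63 0.0 0.64 M st 0.019 0.044 0.014
tcp rel nominal station -0.0004 -0.0001 0.1057 tilt z st -0.0008 -0.0007 y-axis yaw -37.46 t 17.625
```

Converted, 0.01 m / 0.5 = 0.02, 0.005 m / 0.5 = 0.01.

```bash
echo '{"motion": [[0,0,0,0.02,0,0,0],[0,0,0,0.01,0,0,0],[0,0,0,0,0,0,0]]}' | python3 jog.py >/dev/null; python3 ft.py; echo '{"motion": [[0,0,0,0.003,0,0,0],[0,0,0,0,0,0,0]]}' | python3 jog.py >/dev/null; python3 ft.py;echo '{"motion": [[0,0,0,0.003,0,0,0],[0,0,0,0,0,0,0]]}' | python3 jog.py >/dev/null; python3 ft.py;echo '{"motion": [[0,0,0,0.003,0,0,0],[0,0,0,0,0,0,0]]}' | python3 jog.py >/dev/null; python3 ft.py
```

```text
F st -0.11 -0.76 -0.05 M st -0.017 -0.016 0.003
tcp rel nominal station -0.0005 -0.0004 0.0905 tilt z st -0.0012 -0.0013 y-axis yaw -37.47 t 18.0
F st -0.02 -0.29 -0.86 M st 0.034 0.034 0.023
tcp rel nominal station -0.0001 0.0001 0.0899 tilt z st 0.0001 0.0002 y-axis yaw -37.47 t 18.25
F st 0.0 -1.01 1.36 M st 0.004 0.009 -0.044
tcp rel nominal station -0.0001 -0.0 0.0883 tilt z st -0.0001 -0.0 y-axis yaw -37.47 t 18.5
F st 0.02 -0.24 0.58 M st 0.03 0.001 -0.051
tcp rel nominal station -0.0001 -0.0001 0.0867 tilt z st -0.0002 -0.0002 y-axis yaw -37.47 t 18.75
```

Converted, 0.001 m / 0.5 = 0.002.

```bash
echo '{"motion": [[0,0,0,0.002,0,0,0],[0,0,0,0,0,0,0]]}' | python3 jog.py >/dev/null; python3 ft.py;echo '{"motion": [[0,0,0,0.002,0,0,0],[0,0,0,0,0,0,0]]}' | python3 jog.py >/dev/null; python3 ft.py;echo '{"motion": [[0,0,0,0.003,0,0,0],[0,0,0,0,0,0,0]]}' | python3 jog.py >/dev/null; python3 ft.py
```

```text
F st -0.03 -0.45 2.13 M st -0.097 0.149 0.064
tcp rel nominal station -0.0001 0.0001 0.0862 tilt z st 0.0002 0.0003 y-axis yaw -37.47 t 19.0
F st -2.04 -1.28 8.17 M st -0.47 0.306 -0.0
tcp rel nominal station -0.0 0.0001 0.0862 tilt z st 0.0006 0.0005 y-axis yaw -37.47 t 19.25
F st -2.48 -2.51 15.69 M st -0.828 0.658 0.017
tcp rel nominal station 0.0001 0.0002 0.0861 tilt z st 0.001 0.0008 y-axis yaw -37.47 t 19.5
```

Converted, -0.04 m / 0.5 = -0.08, -0.01 m / 0.5 = -0.02.

```bash
echo '{"motion": [[0.045,0,0,-0.02,0,0,0],[0.045,0,0,-0.08,0,0,0],[0.045,0,0,-0.07,0,0,0]]}' | python3 jog.py >/dev/null
python3 - <<'E'
from station import r, cams
from h import *
delta(r,[.4539,.2034,.12],down(-52.6))
E
```

```text
t 19.88 pos [0.5954 0.1061 0.1692] | shift (tool axes now) [-0.0088 -0.1715  0.0492] rotvec [-2.000e-04 -0.000e+00  2.641e-01] | shift (after turn) [-0.0533 -0.1632  0.0492] | q [-0.14  0.61 -0.12  1.64  0.09  0.9  -0.95]
```

Converted, -0.035 m / 0.5 = -0.07, -0.032 m / 0.5 = -0.064, 0.132 rad / 3.1416 = 0.042.

```bash
echo '{"motion": [[0.045,0,0,0,0,0,0.042],[0.045,0,0,0,0,0,0.042],[0.045,-0.02,-0.064,0,0,0,0],[0.045,-0.024,-0.07,0,0,0,0],[0.045,-0.024,-0.07,0,0,0,0],[0.045,-0.024,-0.07,0.03,0,0,0],[0.045,-0.014,-0.048,0.03,0,0,0],[0.045,0,0,0.03,0,0,0],[0.045,0,0,0,0,0,0],[0.045,0,0,0,0,0,0]]}' | python3 jog.py >/dev/null
python3 - <<'E'
from station import r, cams
from h import *
delta(r,[.4539,.2034,.036],down(-52.6))
s=cams.snapshot("side");t=cams.snapshot("top"); cv2.imwrite("tmp.png",s["img"])
x,y=310,225
c=cv2.resize(s["img"][y-45:y+45,x-60:x+60],None,fx=6,fy=6,interpolation=cv2.INTER_CUBIC); cv2.imwrite("pics/m1.png",c)
E
```

```text
t 21.12 pos [0.4561 0.2016 0.1237] | shift (tool axes now) [-0.0008 -0.0028  0.0877] rotvec [ 0.0004 -0.001  -0.0007] | shift (after turn) [-0.0007 -0.0028  0.0877] | q [-0.43  0.53 -0.04  1.98  0.04  0.63 -1.42]
```

View pics/m1.png

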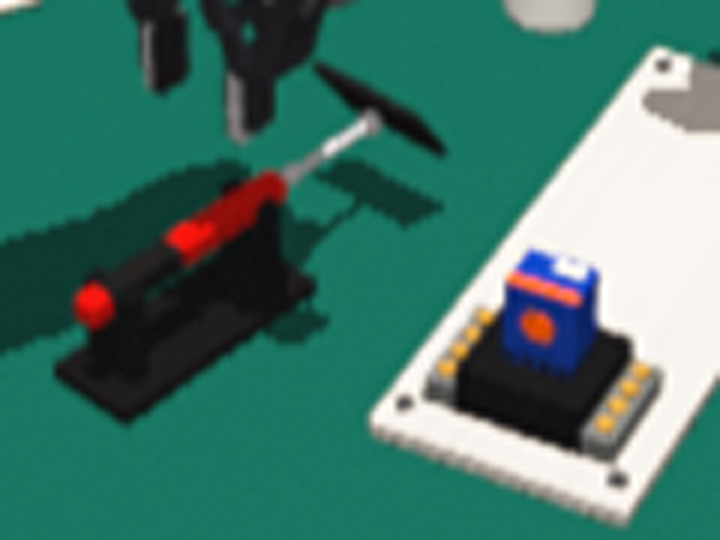

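Converted, 0.03 m / 0.5 = 0.06, 0.02 m / 0.5 = 0.04.

```bash
echo '{"motion": [[0.045,-0.002,-0.006,0.06,0,0,0],[0.045,0,0,0.06,0,0,0],[0.045,0,0,0.04,0,0,0],[0.045,0,0,0.016,0,0,0],[0.045,0,0,0,0,0,0]]}' | python3 jog.py
python3 - <<'E'
from station import r, cams
from h import *
delta(r,[.4539,.2034,.036],down(-52.6))
E
echo '{"motion": [[0.005,0,0,0,0,0,0],[0.005,0,0,0,0,0,0],[0.005,0,0,0,0,0,0],[0.005,0,0,0,0,0,0],[0.005,0,0,0,0,0,0],[0.005,0,0,0,0,0,0]]}' | python3 jog.py 60;echo '{"motion": [[0.005,0,0,-0.006,0,0,0],[0.005,0,0,0,0,0,0]]}' | python3 jog.py
```

```text
t: 21.85
eef_pos: [0.4531, 0.2035, 0.0355]
tool_rot: [0.947, 0.32, 0.0, -0.0]
wrist_force: [0.0, -0.2, 0.3]
finger_gap: 0.0453
grip_force: 0.0
t 21.85 pos [0.4531 0.2035 0.0355] | shift (tool axes now) [ 0.0006  0.0005 -0.0005] rotvec [ 0.     -0.0002 -0.0003] | shift (after turn) [ 0.0006  0.0005 -0.0005] | q [-0.44  0.68 -0.03  2.05  0.05  0.41 -1.43]
t: 22.6
eef_pos: [0.4535, 0.2037, 0.0363]
tool_rot: [0.947, 0.321, 0.001, 0.0]
wrist_force: [-0.7, -0.5, 5.7]
finger_gap: 0.0132
grip_force: 59.1
t: 22.85
eef_pos: [0.4532, 0.2033, 0.0385]
tool_rot: [0.947, 0.321, 0.0, 0.0]
wrist_force: [1.5, -0.2, -0.3]
finger_gap: 0.0129
grip_force: 58.6
```

Converted, -0.035 m / 0.5 = -0.07, -0.03 m / 0.5 = -0.06.

```bash
echo '{"motion": [[0.005,0,0,-0.04,0,0,0],[0.005,0,0,-0.07,0,0,0],[0.005,0,0,-0.07,0,0,0],[0.005,0,0,-0.06,0,0,0],[0.005,0,0,0,0,0,0]]}' | python3 jog.py
cat > tgt.py <<'E'
from station import r, cams
from h import *
import sys
S=np.array([.5957,.1075,0]); a=np.radians(-37.5); M=np.array([[np.cos(a),-np.sin(a),0],[np.sin(a),np.cos(a),0],[0,0,1]])
g=np.array([0,-90,80.])*1e-3; dot=np.array([0,-15,66.])*1e-3; lens=np.array([0,190,260.])*1e-3
aim=dot+.195*(lens-dot); n=(aim-g)/np.linalg.norm(aim-g); el=np.arctan2(n[2],n[1])-np.radians(35)
x=np.array([0,np.cos(el),np.sin(el)]); y=np.array([1.,0,0]); Rt=R.from_matrix(M@np.c_[x,y,np.cross(x,y)])
G=np.array([.125,0,-.025]); N=np.array([np.cos(np.radians(35)),0,-np.sin(np.radians(35))])
p=S+M@g-Rt.apply(G)
print("target",p.round(4),np.degrees(el)); delta(r,p,Rt); delta(r,p+[0,0,.06],Rt)
st=r.state(); R0=R.from_quat(st["tool_rot"]); gl=M.T@(st["eef_pos"]+R0.apply(G)-S); nn=M.T@R0.apply(N); d=(lens-gl)/np.linalg.norm(lens-gl)+(dot-gl)/np.linalg.norm(dot-gl); d/=np.linalg.norm(d)
print("glass st",gl.round(4),"normal",nn.round(3),"wanted",d.round(3),"err deg",np.degrees(np.arccos(nn@d)).round(2)); print("F",st["wrist_force"].round(1),st["finger_gap"],st["grip_force"])
E
python3 tgt.py
```

```text
t: 23.48
eef_pos: [0.4537, 0.2044, 0.1601]
tool_rot: [0.947, 0.321, 0.002, -0.001]
wrist_force: [0.4, 0.7, -2.2]
finger_gap: 0.013
grip_force: 58.8
target [ 0.465  -0.0628  0.1065] -23.290528517385233
t 23.48 pos [0.4537 0.2044 0.1601] | shift (tool axes now) [-0.1535  0.2192  0.053 ] rotvec [-0.0527 -0.4086 -0.2601] | shift (after turn) [-0.1672  0.1717  0.1304] | q [-0.43  0.47 -0.05  1.95  0.03  0.72 -1.42]
t 23.48 pos [0.4537 0.2044 0.1601] | shift (tool axes now) [-0.1533  0.2192 -0.007 ] rotvec [-0.0527 -0.4086 -0.2601] | shift (after turn) [-0.1909  0.1717  0.0753] | q [-0.43  0.47 -0.05  1.95  0.03  0.72 -1.42]
glass st [-0.1392  0.111   0.1857] normal [0.213 0.788 0.577] wanted [ 0.993 -0.083 -0.082] err deg 84.35
F [ 0.4  0.7 -2.2] 0.012961116093737193 58.80606830120087
```

Converted, -0.035 m / 0.5 = -0.07, -0.03 m / 0.5 = -0.06, -0.102 rad / 3.1416 = -0.0325.

```bash
echo '{"motion": [[0.005,-0.05,0.02,0,0,0,0],[0.005,-0.07,0.04,0,0,0,0],[0.005,-0.06,0.06,0,0,0,0],[0.005,-0.05,0.07,0,0,0,0],[0.005,-0.04,0.07,0,0,0,0],[0.005,-0.036,0.07,0,0,0,0],[0.005,0,0.07,0,0,0,0],[0.005,0,0.038,-0.014,0,0,0],[0.005,0,0,0,-0.0041,-0.0325,-0.0207],[0.005,0,0,0,-0.0041,-0.0325,-0.0207],[0.005,0,0,0,-0.0041,-0.0325,-0.0207],[0.005,0,0,0,-0.0041,-0.0325,-0.0207],[0.005,0,0,0,0,0,0],[0.005,0,0,0,0,0,0]]}' | python3 jog.py; python3 tgt.py
```

```text
t: 25.22
eef_pos: [0.4633, -0.064, 0.1647]
tool_rot: [0.878, 0.432, -0.184, 0.089]
wrist_force: [0.5, 0.0, -0.4]
finger_gap: 0.0131
grip_force: 58.8
target [ 0.465  -0.0628  0.1065] -23.290528517385233
t 25.23 pos [ 0.4633 -0.064   0.1647] | shift (tool axes now) [0.025  0.0008 0.0526] rotvec [-0.0038  0.0042 -0.0006] | shift (after turn) [0.0248 0.0006 0.0527] | q [-0.13  0.56  0.04  1.86  0.32  1.04 -0.95]
t 25.23 pos [ 0.4633 -0.064   0.1647] | shift (tool axes now) [ 0.0011  0.0006 -0.0024] rotvec [-0.0038  0.0042 -0.0006] | shift (after turn) [ 0.0011  0.0006 -0.0024] | q [-0.13  0.56  0.04  1.86  0.32  1.04 -0.95]
glass st [-0.0005 -0.092   0.1377] normal [0.003 0.98  0.199] wanted [ 0.004  0.986 -0.169] err deg 21.22
F [ 0.5  0.  -0.4] 0.013086642009450257 58.78088414669037
```

Converted, 0.016 m / 0.5 = 0.032, 0.001 m / 0.5 = 0.002, -0.004 rad / 3.1416 = -0.0013.

```bash
echo '{"motion": [[0.005,0.016,0,0.032,-0.0013,0.0013,0],[0.005,0.016,0.002,0.032,0,0,0],[0.005,0.012,0,0.028,0,0,0],[0.005,0.006,0,0.014,0,0,0],[0.005,0,0,0,0,0,0],[0.005,0,0,0,0,0,0]]}' | python3 jog.py; python3 tgt.py
python3 - <<'E'
from station import r, cams
from h import *
s=cams.snapshot("side"); t=cams.snapshot("top")
a=np.zeros((480,800,3),np.uint8)
c=cv2.resize(s["img"][150:270,250:370],(480,480),interpolation=cv2.INTER_CUBIC); a[:,:480]=c
d=cv2.resize(t["img"][190:310,230:310],(320,480),interpolation=cv2.INTER_CUBIC); a[:,480:]=d
cv2.imwrite("pics/f1.png",a)
E
```

```text
t: 25.98
eef_pos: [0.4666, -0.0625, 0.1072]
tool_rot: [0.878, 0.434, -0.18, 0.09]
wrist_force: [0.7, 0.2, -1.5]
finger_gap: 0.0126
grip_force: 58.8
target [ 0.465  -0.0628  0.1065] -23.290528517385233
t 25.98 pos [ 0.4666 -0.0625  0.1072] | shift (tool axes now) [-0.0009 -0.0011  0.0012] rotvec [ 0.0027 -0.0011  0.0002] | shift (after turn) [-0.0009 -0.0011  0.0012] | q [-0.14  0.64  0.05  1.9   0.34  0.91 -1.  ]
t 25.98 pos [ 0.4666 -0.0625  0.1072] | shift (tool axes now) [-0.0245 -0.0009 -0.054 ] rotvec [ 0.0027 -0.0011  0.0002] | shift (after turn) [-0.0246 -0.0011 -0.054 ] | q [-0.14  0.64  0.05  1.9   0.34  0.91 -1.  ]
glass st [ 0.001  -0.0887  0.0809] normal [-0.002  0.979  0.204] wanted [-0.009  0.983  0.185] err deg 1.17
F [ 0.7  0.2 -1.5] 0.012621149580944393 58.78043353557587
```

View pics/f1.png

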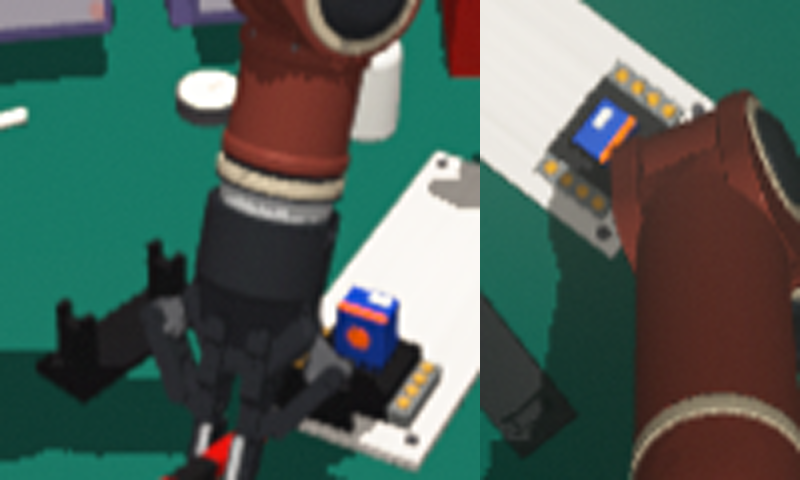

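Run:
```python
from station import r, cams
from h import *
s=cams.snapshot("side"); t=cams.snapshot("top"); st=r.state(); R0=R.from_quat(st["tool_rot"])
im=s["img"].astype(int); m=((im[...,2]>120)&(im[...,1]<60)&(im[...,0]<60)).astype(np.uint8); m[:240]=0; m[330:]=0;m[:,:240]=0;m[:,340:]=0
n,l,q,c=cv2.connectedComponentsWithStats(m)
for i in range(1,n):
    if q[i,4]>5: print(q[i],c[i].round(1))
ys,xs=np.nonzero(m); P=np.c_[xs,ys].astype(float); v=np.linalg.svd(P-P.mean(0))[2][0] if len(P)>5 else 0; print("line",P.mean(0),v)
H=lambda x:st["eef_pos"]+R0.apply([x-.015,0,-.019])
for x in(-.065,-.04,-.02,0,.015,.065,.1): print("handle",x,proj(s,H(x))[0].round(1),H(x).round(3))
ti=t["img"].astype(int); m=((ti[...,0]>150)&(ti[...,2]<110)&(ti[...,1]<140)).astype(np.uint8); m[:205]=0;m[240:]=0;m[:,:245]=0;m[:,275:]=0
ys,xs=np.nonzero(m); print("blue top bbox",xs.min(),xs.max(),ys.min(),ys.max(),len(xs))
a=np.radians(-37.5); X=np.array([np.cos(a),np.sin(a)]); print("relay top centre->S", atz(t,(260.9,222.1),.086))
S=np.array([.5957,.1075,.086]);Y=np.array([-X[1],X[0]])
print("pred top corners",proj(t,np.array([S+np.r_[X*i*.018+Y*j*.014,0] for i,j in((-1,-1),(1,-1),(1,1),(-1,1))])).round(1).tolist())
print("dot from side",(atz(s,(339.15,234.05),.066)[:2]+.015*Y))
```

```text
[301 258   7  10  32] [304.6 262.4]
[288 269   7   9  49] [291.1 273.3]
line [296.41975309 268.96296296] [-0.7694393   0.63871995]
handle -0.065 [290.1 273.6] [ 0.426 -0.115  0.156]
handle -0.04 [295.2 270.1] [ 0.44  -0.097  0.146]
handle -0.02 [299.2 267.4] [ 0.452 -0.082  0.138]
handle 0 [303.  264.8] [ 0.463 -0.067  0.131]
handle 0.015 [305.8 262.8] [ 0.471 -0.056  0.125]
handle 0.065 [314.6 256.8] [ 0.499 -0.02   0.105]
handle 0.1 [320.4 252.8] [0.519 0.006 0.091]
blue top bbox 254 266 215 228 79
relay top centre->S [0.59575262 0.10920551 0.086     ]
pred top corners [[261.6, 230.6], [269.8, 219.9], [261.4, 213.6], [253.3, 224.4]]
dot from side [0.59675654 0.10642441]
```

Converted, -0.001 m / 0.5 = -0.002, -0.012 rad / 3.1416 = -0.0038.

```bash
echo '{"motion": [[0.005,-0.002,-0.002,0,0.0006,-0.0038,0],[0.005,0,0,0,0,0,0],[0.005,0,0,0,0,0,0],[0.005,0,0,0,0,0,0]]}' | python3 jog.py; python3 tgt.py | tail -2
```

```text
t: 26.68
eef_pos: [0.4649, -0.0625, 0.1071]
tool_rot: [0.877, 0.433, -0.186, 0.092]
wrist_force: [-0.3, 0.8, -1.1]
finger_gap: 0.0133
grip_force: 58.8
glass st [-0.0003 -0.0901  0.0792] normal [-0.001  0.981  0.192] wanted [0.003 0.98  0.198] err deg 0.42
F [-0.3  0.8 -1.1] 0.013269041912178592 58.7805050611496
```

```bash
python3 -c "
from station import r, cams
print(r.sign_off())"
```

```text
the job is handed in; nothing more can be done
None
```

I handed the job in at about 27 s: the relay is plugged home with its dot away from the camera (top felt at 86.2 mm; home is 86 mm), and the gripper is holding the mirror by its handle with the glass about 75 mm behind the dot. From the arm's pose the glass is within about 0.5° of the right angle, but the glass was hidden from both cameras at the end, so the angle in the grip is confirmed only to about 3°.

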